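# Run a nozzle test on the calibration cabinet

### The job

With the fingertips, push the clear sliding door on top of the test cabinet fully shut by its upright metal lip, then press the wide bar-shaped lock key all the way down so that it stays down, then tip the rocker switch fully over by pressing its raised half. Last, press the round button fully down and finish while still holding it down. Do each step only once the one before is done, leave the small square key unpressed, and do not move the loose ceramic tips or the nozzle body.

Things in the scene. Friction and masses are not known exactly. Their poses are not given: they have to be found in the camera images.
- cabinet: fixed steel cabinet, 240 (x) by 470 mm (y), deck 150 mm above its origin (centre of underside), -x side to the robot, yaw up to 0.2 rad. +y half: chamber with sliding door. -y half: four black controls (rocker, bar, square, round) on grey bases at x +-50, y -85/-180 mm, turned like the cabinet, places shuffled. Chrome gauge 42 mm wide, 17 high on the deck at x 96, y -5 mm
- door (a joint): clear acrylic door sliding along the cabinet's y on its deck: m, 0 = fully shut (a hard stop), up to 0.105 = open towards +y; about 2 N of friction, stays where it is left
- door_lip (a point): centre of the upright push face of the metal lip on the door, moves with the door. The face looks to the cabinet's +y, is 100 mm long along x, 30 mm high; the flat door sheet lies 15 mm below this point and reaches 110 mm to +y of the face, free room for the fingers. The lip's other side slopes. Push towards -y to shut
- lock (a joint): travel of the bar key: m, 0 = up, 0.008 = fully down; straight down, about 2.5 N of friction, no spring, stays where it is left
- lock_top (a point): centre of the top of the bar key, a black key 24 mm (cabinet x) by 60 mm (cabinet y), its top 24 mm above the deck when up, its grey base 10 mm high and 32 by 70 mm; moves with the key
- rocker (a joint): angle of the rocker: rad, 0 = off (half nearer the robot level, far half sloping up and away), 0.4 = fully over (far half level, near half sloping up); stays where it is left, friction 0.05 N m
- rocker_raised (a point): on the upper face of the rocker's raised (cabinet +x) half, 24 mm out from the pivot, moves with it. Shallow black V, 26 mm wide, halves 32 mm long, pivot along the cabinet's y, 22 mm above the deck. Off: this point is 31 mm above the deck and the half's end 34 mm; fully over: 22 mm. Push straight down here. Grey base 74 by 34 mm, 10 high
- test (a joint): travel of the round button: m, 0 = up, 0.008 = fully down; straight down, spring 0.8 N at first, 4 N when fully down, rises when let go
- test_top (a point): centre of the top of the round button, black, 38 mm in diameter, its top 24 mm above the deck when up, on a round grey base 48 mm wide, 10 mm high; moves with the button
- square (a joint): travel of the square key, not to be pressed: m, 0 = up, 0.008 = fully down; light spring like the round button
- square_top (a point): centre of the top of the square key, black, 22 by 22 mm, its top 24 mm above the deck when up, base 32 by 32 mm
- tip0: loose brown ceramic cone tip, 20 mm wide at the foot, 24 mm tall, origin at the centre of its underside; stands on the deck's front edge beside the door
- tip1: loose brown ceramic cone tip, 20 mm wide at the foot, 24 mm tall, origin at the centre of its underside; stands on the deck's front edge beside the door, farther to +y
- tip2: loose brown ceramic cone tip, 20 mm wide at the foot, 24 mm tall, origin at the centre of its underside; stands on the tiles beside the cabinet's -y end
- nozzle: loose white plastic nozzle body with a lugged bayonet collar, 66 mm tall, 56 mm across the collar lugs, a side stub reaching 36 mm from its axis; stands on the tiles beside the cabinet's -y end; origin at the centre of its underside

How it is judged:
By the outcome, as a careful person would: the job done as asked, in the order asked, and still so for the second after the job is handed in, while the arm keeps its last pose, push and grip.
It also fails if it takes over 45 s, if anything falls off the work surface, if the arm or the gripper's body presses on something with over 40 N, if the wrist force passes 120 N, or if a joint passes its speed limit or range.

### The arm

A 6-joint arm with a two-finger parallel gripper is mounted at the origin on the work surface. World frame = base frame: x ahead of the robot, y to its left, z up, the work surface at z = 0. Lengths are in m, angles in rad, forces in N, time in s.
With the tool pointing down it reaches from about 0.35 to 0.975 m from the base axis. Payload 17.4 kg.
Tool frame: the origin (TCP) lies at the very end of the fingers, on their centre line; the grasp point (between the pads) lies 19 mm behind it; z points along the fingers, y is the line along which they close (so a half turn about z gives the same grasp; the last joint's range is limited). The gripper opens to 85 mm and grips with 20 to 120 N. Pads are 22 mm wide; open, the fingers measure 114 mm over their backs; the gripper's body (76 mm by 85 mm) begins 54 mm behind the grasp point. The pads swing forward as they close: fully open they stand 13 mm farther back than shut.
Start: joints at [-1.379, 0.116, 1.442, -0, 1.584, -0.038], TCP at [0.154, -0.657, 0.211] pointing down, gripper open.
Joint ranges: [-2.83, 2.83], [-0.83, 2.19], [0.07, 2.5], [-1.14, 4.28], [0.01, 3], [-2.97, 2.97]. Speed limits (rad/s): [1.89, 1.89, 2.22, 3.14, 3.14, 3.14].

### API

Orientations are given as [roll, pitch, yaw] about the fixed x, y, z axes, in that order (R = Rz(yaw) Ry(pitch) Rx(roll)).
In Python, from rig import robot gives the robot as it stands.
- The arm moves only by the tool move_arm, never from a script. Its arguments are lists of equal length, an entry for each row: "translation": the shift along the tool's x, y, z in cm, a list of three; "twist": the turn, a rotation vector about the tool's x, y, z in rad, a list of three. A call has 1 to 20 rows; each row shifts and turns the commanded pose from where the row before left it, along the tool's axes as they then stand; what a row does not reach is not made up. A row lasts 1/8 s, in which the tool goes at most 62.5 mm and 10.7 degrees, less where a joint would pass 70% of its speed; a pose out of reach is approached as far as the arm can. A call is refused whole if a number of a shift passes 6.25 or a number of a turn 0.188, either way. A call with a gripper value outside its range is refused whole. "fingers" is the opening, from -1 (shut) to 1 (fully open), set as the call begins (left out, the last holds). The fingers move at their own pace and stop on an object; the grip force is fixed at half the most. Time passes only in rows, so rows that do not move let the fingers close. It gives the time, the measured TCP pose, the force, the opening and the grip force at its end, in the units of the state.
- robot.state(): the state, without advancing time (a new reading comes with each control period).
- robot.grab_frame(name): name is "scene" or "top" or "wrist"; returns a dict with "frame" (384x512x3 uint8, red, green, blue), "range_z" (384x512 float32, m along the optical axis (not along the pixel's ray), 0 where there is no reading), "fx", "fy", "cx", "cy" (pixels), "origin" and "orientation" of the camera in the world. Camera axes: x right, y down, z forward; pixel columns grow to the right and rows downward; lengths in m; the calibration is good to about 2 mm. A picture is of the moment at which its call begins.
- robot.close_job(): hands the job in; it is judged then, once.
The state is a dict: "time_s": time; "joint_positions": joint angles; "qd": joint speeds; "joint_torque": joint torques, N m; "tcp_pos": TCP position; "tool_rot": TCP orientation; "ft_force": force on the tool from outside, world axes, zero at the start; "ft_torque": the same for the moment, N m; "opening": finger opening in m; "grip_force": force on a finger pad.
Only numpy, scipy, OpenCV 4.12 (cv2) and the standard library are available. Lean on these libraries where they do the work, as an engineer would, in place of code of your own. Each camera call takes 0.05 s, during which the arm holds its last target. There are 200 camera calls.

## Working session

There is one attempt and no reset: what is moved stays moved. The work goes in short steps, Python scripts to look and compute and a tool call to move; the robot and the scene stay as the last step left them, time stands still between calls to the robot, and variables do not carry over. Pictures are saved under pics/ and viewed, at most 10 in all, crops included, and the job is handed in when it is done.

Besides the shell and the picture viewer there is one more tool, called after "Request:" by a JSON object that holds its "fn" and its "kwargs", one argument or row to a line. move_arm: Moves the arm, as the interface text tells. Its arguments: {"type":"object","properties":{"translation":{"type":"array"},"twist":{"type":"array"},"fingers":{"type":"number"}},"required":["translation","twist"]}

```bash
mkdir -p pics; ls; cat > h.py <<'E'
import numpy as np,cv2
from scipy.spatial.transform import Rotation as R
from rig import robot
def grab(n):
    f=robot.grab_frame(n); return f
def rot(o):
    o=np.array(o,float)
    return o if o.shape==(3,3) else R.from_euler('xyz',o).as_matrix()
def cloud(f):
    z=f['range_z']; h,w=z.shape; u,v=np.meshgrid(np.arange(w),np.arange(h))
    p=np.stack([(u-f['cx'])/f['fx']*z,(v-f['cy'])/f['fy']*z,z],-1)
    return p@rot(f['orientation']).T+np.array(f['origin'])
def ray(f,u,v,h):
    d=rot(f['orientation'])@np.array([(u-f['cx'])/f['fx'],(v-f['cy'])/f['fy'],1]); o=np.array(f['origin'])
    return o+d*(h-o[2])/d[2]
E
python3 - <<'E'
from h import *
import pickle
print(robot.state())
for n in ('top','scene'):
    f=grab(n); pickle.dump(f,open(n+'.pkl','wb')); print(n,f['origin'],f['orientation'],f['fx'])
    cv2.imwrite(f'pics/{n}0.png',cv2.resize(f['frame'][:,:,::-1],(800,600),interpolation=cv2.INTER_CUBIC))
E
```

```text
pics
{'time_s': 0.0, 'joint_positions': array([-1.37879661e+00,  1.16507296e-01,  1.44228592e+00, -5.61718473e-05,
        1.58402889e+00, -3.77899726e-02]), 'qd': array([ 1.17214403e-06, -1.88642485e-04,  1.79749862e-03, -1.33467801e-03,
        2.32975972e-04, -1.90526379e-03]), 'joint_torque': array([ 1.76106473e-04, -7.31983709e+01, -6.32484984e+01, -5.70685131e-05,
        6.32376919e-03,  9.15571235e-06]), 'tcp_pos': array([ 0.15368359, -0.65703558,  0.210235  ]), 'tool_rot': array([-3.14036196e+00,  9.67796847e-06,  2.29788984e-01]), 'ft_force': array([0.03995688, 0.75790843, 0.26558717]), 'ft_torque': array([-0.0161734 , -0.02936735, -0.05663252]), 'grip_force': 0.0, 'opening': 0.08554913178670907}
top [ 0.47886649 -0.10656299  1.15317293] [-3.08362457  0.03266539 -1.58865531] 475.6078340453246
scene [ 1.22366075 -0.21407049  0.74014626] [-2.30188023e+00  2.22917062e-03  1.38605580e+00] 479.7232236975245
```

View pics/top0.png

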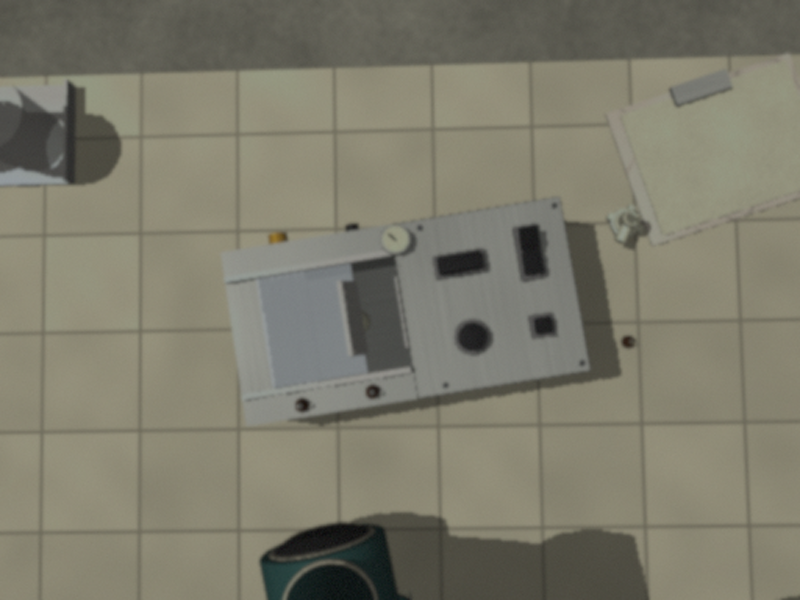

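View pics/scene0.png

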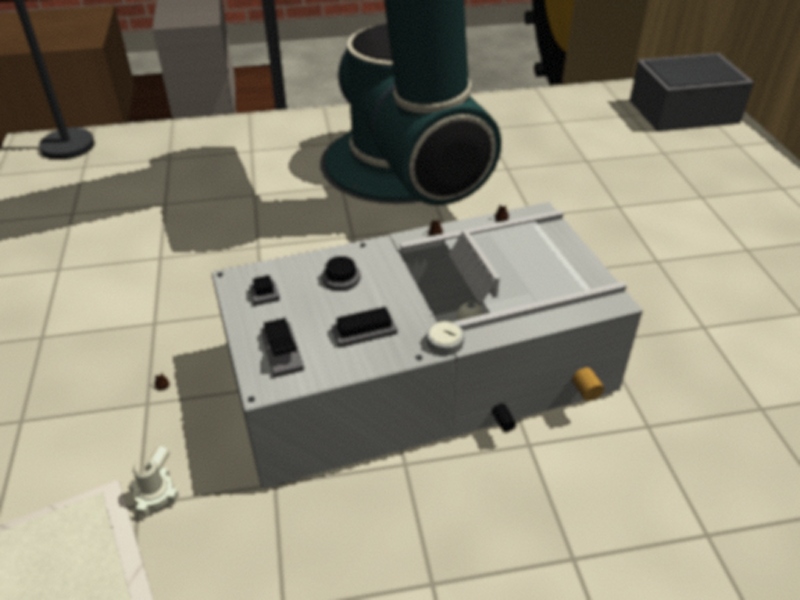

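The top view (800x600 scale) shows the round button at (473,337), square (543,325), bar (461,263), rocker (531,252), door lip at about (352,318), and tips at (303,405) and (373,392).

```bash
python3 - <<'E'
from h import *
import pickle
f=pickle.load(open('top.pkl','rb')); g=cv2.cvtColor(f['frame'],cv2.COLOR_RGB2GRAY); s=.64
P=cloud(f)
from scipy.optimize import least_squares
C={}
for n,(u,v),h,xy in [('round',(473,337),.174,(-.05,-.085)),('square',(543,325),.174,(-.05,-.18)),('bar',(461,263),.174,(.05,-.085)),('rocker',(531,252),.176,(.05,-.18))]:
    u0,v0=int(u*s),int(v*s); r=22
    sub=g[v0-r:v0+r,u0-r:u0+r]; m=(sub<45).astype(np.uint8)
    k,l,st,c=cv2.connectedComponentsWithStats(m); i=l[r,r]
    cu,cv=c[i][0]+u0-r,c[i][1]+v0-r
    p=ray(f,cu,cv,h); z=P[v0-3:v0+4,u0-3:u0+4,2]
    print(n,sub.min(),np.median(sub),st[i],(cu,cv),p.round(4),'depth z',np.median(z).round(4)); C[n]=(xy,p[:2])
a=np.array([c[0] for c in C.values()]);b=np.array([c[1] for c in C.values()])
def T(q,a): c,s_=np.cos(q[2]),np.sin(q[2]); return a@np.array([[c,s_],[-s_,c]])+q[:2]
q=least_squares(lambda q:(T(q,a)-b).ravel(),[.5,-.1,0]).x
print('cab',q,'res mm',((T(q,a)-b)*1000).round(1).tolist())
# depth points in cabinet frame
c,s_=np.cos(q[2]),np.sin(q[2]); L=(P[...,:2]-q[:2])@np.array([[c,-s_],[s_,c]])
k=(abs(L[...,0])<.12)&(abs(L[...,1])<.235)&(f['range_z']>0)
print('deck z',np.median(P[k&(L[...,1]<0)][:,2]))
# all cabinet extent
t=(P[...,2]>.12)&(P[...,2]<.2)&(abs(L[...,0])<.2)&(abs(L[...,1])<.3)
print('ext',np.percentile(L[t],[1,99],axis=0))
lip=k&(P[...,2]>.165)&(L[...,1]>0.01)
for x in (-.04,-.02,0.,.02,.04):
    kk=k&(abs(L[...,0]-x)<.008)&(L[...,1]>0)
    o=np.argsort(L[kk][:,1]); print(x,[(round(y*1000),round(z*1000)) for y,z in zip(L[kk][o,1],P[kk][o,2])][::3][:60] if x==0 else '')
    hh=kk&(P[...,2]>.172); print(' lip y',L[hh][:,1].min() if hh.any() else 0,L[hh][:,1].max() if hh.any() else 0,P[hh][:,2].max() if hh.any() else 0)
big=np.zeros((600,800),np.uint8)
# rectified views at deck height
for n in ('top','scene'):
    f=pickle.load(open(n+'.pkl','rb'))
    Hh=.18
    ys,xs=np.mgrid[0:600,0:400]
    lx=.16-ys*.0 -xs*.0
    lx=.14-(xs/400)*.28; ly=.25-(ys/600)*.5
    w=T(q,np.stack([lx,ly],-1).reshape(-1,2)); W=np.c_[w,np.full(len(w),Hh)]
    cc=(W-np.array(f['origin']))@rot(f['orientation'])
    uu=(cc[:,0]/cc[:,2]*f['fx']+f['cx']).reshape(600,400).astype(np.float32); vv=(cc[:,1]/cc[:,2]*f['fy']+f['cy']).reshape(600,400).astype(np.float32)
    im=cv2.remap(f['frame'][:,:,::-1].copy(),uu,vv,cv2.INTER_CUBIC); globals()['im_'+n]=im
cv2.imwrite('pics/rect.png',np.hstack([im_top,im_scene]))
E
```

```text
round 26 129.0 [ 15  14  17  17 228] (np.float64(302.81140350877195), np.float64(215.1315789473684)) [ 0.51   -0.1604  0.174 ] depth z 0.1743
square 25 126.0 [18 17 11 10 96] (np.float64(347.96875), np.float64(207.83333333333334)) [ 0.5232 -0.2531  0.174 ] depth z 0.1732
bar 26 125.0 [  8  15  29  15 316] (np.float64(294.7120253164557), np.float64(168.19303797468353)) [ 0.6074 -0.146   0.174 ] depth z 0.1736
rocker 21 122.0 [ 16   6  16  31 358] (np.float64(339.9078212290503), np.float64(160.30167597765364)) [ 0.6214 -0.2391  0.176 ] depth z 0.172
cab [ 0.54634171 -0.0685415   0.14511835] res mm [[-0.9, 0.6], [-0.3, -0.8], [0.7, 0.5], [0.5, -0.3]]
deck z 0.1499921606865806
ext [[-0.11680316 -0.22968352]
 [ 0.11834455  0.23085178]]
-0.04 
 lip y 0.06470713384795826 0.07990668458215022 0.18943749640437468
-0.02 
 lip y 0.06548498884364153 0.07985233718465548 0.1901749662760247
0.0 [(0, 148), (3, 89), (3, 59), (3, 127), (4, 130), (5, 128), (10, 25), (11, 21), (12, 19), (13, 21), (14, 21), (16, 21), (17, 20), (18, 20), (19, 21), (19, 24), (21, 19), (21, 20), (22, 25), (24, 22), (25, 24), (26, 23), (27, 23), (28, 21), (29, 23), (30, 20), (31, 21), (32, 21), (33, 24), (34, 23), (36, 21), (36, 23), (37, 21), (39, 23), (40, 24), (41, 25), (42, 22), (43, 22), (44, 24), (45, 21), (46, 24), (48, 24), (49, 18), (50, 24), (51, 19), (52, 20), (53, 26), (53, 25), (54, 88), (54, 19), (54, 97), (55, 27), (56, 20), (56, 26), (57, 98), (57, 154), (57, 95), (57, 153), (58, 156), (58, 156)]
 lip y 0.06556326940627272 0.0799016862710744 0.1904038883840503
0.02 
 lip y 0.06607109550860793 0.07976012617871374 0.1893333921507503
0.04 
 lip y 0.06552996253050584 0.07968739172014766 0.19060841009230178
```

View pics/rect.png

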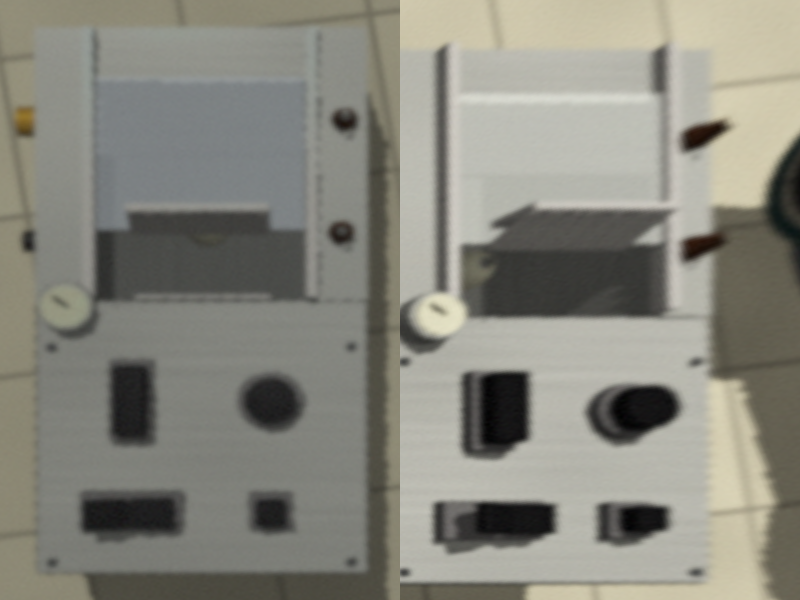

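Rectified view: the layout is confirmed. Bar is at +x/-85, round at -x/-85, rocker at +x/-180 and square at -x/-180. The lip face is at cabinet y ≈ 0.080 (row ~205 in the left half), and the tips at x ≈ -0.1 stand clear of the path. Tool x will be aligned with cabinet x.

Request:
{"fn": "move_arm", "kwargs": {
  "translation": [
    [0,0,-2.5],
    [0,0,-2.5],
    [3,-4.1,0],
    [3,-4.1,0],
    [3,-4.1,0],
    [3,-4.1,0],
    [3,-4.1,0],
    [3,-4.1,0],
    [3,-4.1,0],
    [3,-4.1,0],
    [3,-4.1,0],
    [3,-4.1,0],
    [3,-4.1,0],
    [3,-4.1,0],
    [3,-4.1,0],
    [3,-4.1,0],
    [3,-4.1,0],
    [2.5,-4.1,0],
    [0,0,0]
  ],
  "twist": [
    [0,0,0.0425],
    [0,0,0.0425],
    [0,0,0],
    [0,0,0],
    [0,0,0],
    [0,0,0],
    [0,0,0],
    [0,0,0],
    [0,0,0],
    [0,0,0],
    [0,0,0],
    [0,0,0],
    [0,0,0],
    [0,0,0],
    [0,0,0],
    [0,0,0],
    [0,0,0],
    [0,0,0],
    [0,0,0]
  ],
  "fingers": -1
}}

```text
time_s: 2.48
tcp_pos: [0.5295, 0.0628, 0.2601]
tool_rot: [-3.141, 0.002, 0.148]
ft_force: [0.0, 0.1, -0.3]
opening: -0.0001
grip_force: 0.0
```

```bash
cat >> h.py <<'E'
Q=np.array([0.54634,-0.06854,0.14512])
def cab(p): c,s=np.cos(Q[2]),np.sin(Q[2]); d=np.array(p)[:2]-Q[:2]; return np.array([c*d[0]+s*d[1],-s*d[0]+c*d[1],p[2]])*100
def rep():
    s=robot.state(); print('t',s['time_s'],'cab cm',cab(s['tcp_pos']).round(2),'rpy',np.round(s['tool_rot'],3),'F',np.round(s['ft_force'],1),'open',s['opening'])
E
python3 -c "
from h import *
rep(); print(robot.state()['joint_positions'].round(2))
f=grab('wrist'); cv2.imwrite('pics/w1.png',f['frame'][:,:,::-1])"
```

```text
t 2.475 cab cm [ 0.24 13.24 26.01] rpy [-3.141e+00  2.000e-03  1.480e-01] F [ 0.   0.1 -0.3] open -0.0001428509508007449
[ 0.07 -0.2   1.67  0.    1.67  1.49]
```

View pics/w1.png

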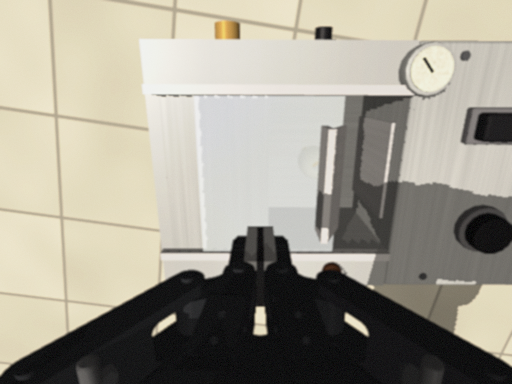

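The wrist view shows the shut fingers ahead of the door sheet (fingertip ~(258,235)) with the lip to the right at x~328. Next I descend behind the lip.

Request:
{"fn": "move_arm", "kwargs": {
  "translation": [
    [0,0,2],
    [0,0,2],
    [0,0,2],
    [0,0,1.5],
    [0,0,1],
    [0,0,0.5],
    [0,1,0],
    [0,1,0],
    [0,1,0],
    [0,0.5,0],
    [0,0.5,0],
    [0,0.5,0],
    [0,0.5,0],
    [0,0.5,0]
  ],
  "twist": [
    [0,0,0],
    [0,0,0],
    [0,0,0],
    [0,0,0],
    [0,0,0],
    [0,0,0],
    [0,0,0],
    [0,0,0],
    [0,0,0],
    [0,0,0],
    [0,0,0],
    [0,0,0],
    [0,0,0],
    [0,0,0]
  ]
}}

```text
time_s: 4.28
tcp_pos: [0.5371, 0.0057, 0.171]
tool_rot: [-3.142, 0.0, 0.145]
ft_force: [-0.2, -0.4, 1.1]
opening: 0.0002
grip_force: 0.0
```

```bash
python3 -c "
from h import *
rep()"
```

```text
t 4.275 cab cm [ 0.16  7.48 17.1 ] rpy [-3.142  0.     0.145] F [-0.2 -0.4  1.1] open 0.00023320638242709508
```

Request:
{"fn": "move_arm", "kwargs": {
  "translation": [
    [0,0.4,0],
    [0,0.4,0],
    [0,0.4,0],
    [0,0.4,0]
  ],
  "twist": [
    [0,0,0],
    [0,0,0],
    [0,0,0],
    [0,0,0]
  ]
}}

```text
time_s: 4.78
tcp_pos: [0.5394, -0.0101, 0.171]
tool_rot: [-3.142, -0.0, 0.145]
ft_force: [0.4, -0.1, 0.2]
opening: 0.0001
grip_force: 0.0
```

```bash
cat > view.py <<'E'
from h import *
import sys
rep()
for n in ('top','scene'):
    f=grab(n); H=.18; c,s=np.cos(Q[2]),np.sin(Q[2])
    ys,xs=np.mgrid[0:600,0:400]; lx=.14-xs/400*.28; ly=.25-ys/600*.5
    W=np.stack([Q[0]+c*lx-s*ly,Q[1]+s*lx+c*ly,0*lx+H],-1)
    cc=(W-np.array(f['origin']))@rot(f['orientation'])
    m=(cc[...,:2]/cc[...,2:]*[f['fx'],f['fy']]+[f['cx'],f['cy']]).astype(np.float32)
    globals()['i'+n]=cv2.remap(f['frame'][:,:,::-1].copy(),m,None,cv2.INTER_CUBIC)
cv2.imwrite(sys.argv[1],np.hstack([itop,iscene]))
E
python3 view.py pics/v2.png
```

```text
t 4.775 cab cm [ 0.16  5.88 17.1 ] rpy [-3.142 -0.     0.145] F [ 0.4 -0.1  0.2] open 0.00011048451647367017
```

View pics/v2.png

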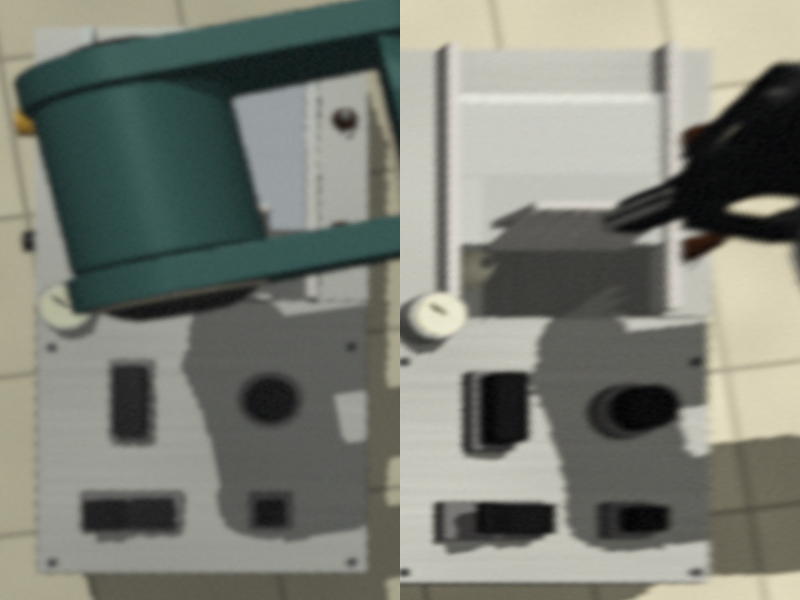

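The lip has not moved (still row ~205), and the fingers appear at (610,222) in the right half, across or above it. I'll check the true fingertip and lip positions from depth.

```bash
python3 - <<'E'
from h import *
import pickle
f=grab('scene'); P=cloud(f); c,s=np.cos(Q[2]),np.sin(Q[2]); L=(P[...,:2]-Q[:2])@np.array([[c,-s],[s,c]])
f0=pickle.load(open('scene.pkl','rb')); P0=cloud(f0); L0=(P0[...,:2]-Q[:2])@np.array([[c,-s],[s,c]])
def show(P,L,nm,F):
    dark=F['frame'].max(-1)<60
    k=(abs(L[...,0])<.06)&(L[...,1]>.0)&(L[...,1]<.16)&(P[...,2]>.165)&(P[...,2]<.3)
    print(nm)
    for z in np.arange(.165,.25,.006):
        kk=k&(abs(P[...,2]-z)<.003)
        for d,n in ((dark,'dark'),(~dark,'light')):
            q=kk&d
            if q.sum()>2: print(round(z,3),n,q.sum(),'x',L[q][:,0].min().round(3),L[q][:,0].max().round(3),'y',L[q][:,1].min().round(3),np.median(L[q][:,1]).round(3),L[q][:,1].max().round(3))
show(P0,L0,'before',f0); show(P,L,'now',f)
E
```

```text
before
0.165 light 57 x -0.048 0.054 y 0.06 0.062 0.075
0.171 light 138 x -0.047 0.055 y 0.06 0.064 0.077
0.177 light 124 x -0.047 0.054 y 0.064 0.068 0.077
0.183 light 168 x -0.05 0.055 y 0.067 0.072 0.078
0.189 light 49 x -0.043 0.053 y 0.072 0.074 0.077
now
0.165 light 60 x -0.047 0.054 y 0.059 0.062 0.078
0.171 light 93 x -0.026 0.054 y 0.06 0.064 0.078
0.177 light 85 x -0.005 0.055 y 0.065 0.068 0.077
0.183 light 99 x -0.004 0.055 y 0.067 0.072 0.079
0.189 light 29 x 0.003 0.053 y 0.051 0.075 0.077
0.195 dark 7 x 0.008 0.015 y 0.051 0.058 0.061
0.195 light 13 x 0.008 0.015 y 0.046 0.054 0.068
0.201 dark 26 x -0.002 0.016 y 0.045 0.052 0.067
0.201 light 12 x -0.002 0.014 y 0.044 0.063 0.073
0.207 dark 32 x 0.003 0.015 y 0.044 0.052 0.069
0.207 light 12 x -0.003 0.015 y 0.044 0.054 0.071
0.213 dark 31 x 0.002 0.015 y 0.044 0.052 0.069
0.213 light 17 x -0.005 0.016 y 0.044 0.055 0.071
0.219 dark 33 x 0.003 0.015 y 0.044 0.055 0.069
0.219 light 12 x -0.005 0.015 y 0.045 0.053 0.071
0.225 dark 36 x 0.004 0.017 y 0.043 0.055 0.069
0.231 dark 36 x 0.008 0.017 y 0.041 0.052 0.067
0.231 light 5 x 0.009 0.015 y 0.069 0.072 0.086
0.237 dark 54 x -0.002 0.017 y 0.036 0.06 0.089
0.237 light 19 x 0.01 0.016 y 0.025 0.076 0.088
0.243 dark 130 x -0.007 0.017 y 0.025 0.061 0.093
0.243 light 16 x -0.01 0.018 y 0.021 0.032 0.085
0.249 dark 111 x -0.007 0.017 y 0.016 0.068 0.097
0.249 light 13 x -0.01 0.016 y 0.018 0.035 0.099
```

Depth shows the real fingertip end at z ≈ 0.192 when the TCP reads 0.171. The fingers end about 20 mm short of the reported TCP, so they passed just over the lip. I'll go back and descend deeper, watching the force.

Request:
{"fn": "move_arm", "kwargs": {
  "translation": [
    [0,0,-1],
    [0,-2,0],
    [0,-2,0],
    [0,-1.5,0],
    [0,0,1],
    [0,0,0.5],
    [0,0,0.5],
    [0,0,0.5],
    [0,0,0.2],
    [0,0,0]
  ],
  "twist": [
    [0,0,0],
    [0,0,0],
    [0,0,0],
    [0,0,0],
    [0,0,0],
    [0,0,0],
    [0,0,0],
    [0,0,0],
    [0,0,0],
    [0,0,0]
  ]
}}

```text
time_s: 6.18
tcp_pos: [0.5314, 0.0445, 0.1539]
tool_rot: [-3.142, 0.0, 0.145]
ft_force: [0.2, 0.2, 0.1]
opening: 0.0003
grip_force: 0.0
```

```bash
cat > tip.py <<'E'
from h import *
rep()
f=grab('scene'); P=cloud(f); c,s=np.cos(Q[2]),np.sin(Q[2]); L=(P[...,:2]-Q[:2])@np.array([[c,-s],[s,c]])
t=cab(robot.state()['tcp_pos'])/100
k=(abs(L[...,0]-t[0])<.03)&(abs(L[...,1]-t[1])<.03)&(P[...,2]<.25)&(P[...,2]>.12)&(f['frame'].max(-1)<75)
z=P[k][:,2]; print('finger lowest dark z',np.sort(z)[:12].round(3))
q=k&(P[...,2]<.225); print('x',np.percentile(L[q][:,0],[2,98]).round(3),'y',np.percentile(L[q][:,1],[2,98]).round(3))
k=(abs(L[...,0]-.03)<.02)&(P[...,2]>.186)&(P[...,2]<.195)&(L[...,1]>-.06)&(L[...,1]<.12)&(f['frame'].max(-1)>90)
if k.any(): print('lip top y',np.median(L[k][:,1]).round(4),k.sum())
E
python3 tip.py
```

```text
t 6.175 cab cm [ 0.16 11.4  15.39] rpy [-3.142  0.     0.145] F [0.2 0.2 0.1] open 0.00029751715014242575
finger lowest dark z [0.181 0.181 0.181 0.181 0.181 0.181 0.181 0.182 0.182 0.183 0.183 0.183]
x [0.    0.017] y [0.092 0.133]
lip top y 0.0736 22
```

Request:
{"fn": "move_arm", "kwargs": {
  "translation": [
    [0,0,0.2],
    [0,1,0],
    [0,0.7,0],
    [0,0.5,0],
    [0,0.5,0],
    [0,0.5,0],
    [0,0.5,0],
    [0,0.5,0],
    [0,0.5,0]
  ],
  "twist": [
    [0,0,0],
    [0,0,0],
    [0,0,0],
    [0,0,0],
    [0,0,0],
    [0,0,0],
    [0,0,0],
    [0,0,0],
    [0,0,0]
  ]
}}

```text
time_s: 7.35
tcp_pos: [0.5382, -0.0022, 0.152]
tool_rot: [3.142, 0.0, 0.145]
ft_force: [0.7, 1.0, 1.0]
opening: 0.0002
grip_force: 1.1
```

```bash
python3 tip.py
```

```text
t 7.35 cab cm [ 0.16  6.68 15.2 ] rpy [3.142 0.    0.145] F [0.7 1.  1. ] open 0.00019545585986227508
finger lowest dark z [0.177 0.179 0.179 0.179 0.18  0.18  0.18  0.18  0.18  0.181 0.181 0.181]
x [-0.004  0.017] y [0.04  0.091]
lip top y 0.0494 17
```

Request:
{"fn": "move_arm", "kwargs": {
  "translation": [
    [0,0.4,0],
    [0,0.4,0],
    [0,0.4,0],
    [0,0.4,0]
  ],
  "twist": [
    [0,0,0],
    [0,0,0],
    [0,0,0],
    [0,0,0]
  ]
}}

```text
time_s: 7.9
tcp_pos: [0.5406, -0.018, 0.152]
tool_rot: [3.142, -0.0, 0.145]
ft_force: [-0.4, 2.3, 0.8]
opening: -0.0
grip_force: 1.1
```

```bash
python3 tip.py
```

```text
t 7.9 cab cm [ 0.16  5.08 15.2 ] rpy [ 3.142 -0.     0.145] F [-0.4  2.3  0.8] open -9.69807808815007e-06
finger lowest dark z [0.178 0.179 0.18  0.18  0.18  0.18  0.18  0.182 0.182 0.182 0.182 0.182]
x [-0.003  0.017] y [0.024 0.074]
lip top y 0.0328 18
```

Request:
{"fn": "move_arm", "kwargs": {
  "translation": [
    [0,0.3,0],
    [0,0.3,0],
    [0,0.3,0]
  ],
  "twist": [
    [0,0,0],
    [0,0,0],
    [0,0,0]
  ]
}}

```text
time_s: 8.32
tcp_pos: [0.5418, -0.0268, 0.152]
tool_rot: [-3.142, 0.0, 0.145]
ft_force: [-0.2, 1.1, 1.4]
opening: -0.0
grip_force: 1.1
```

```bash
python3 tip.py
```

```text
t 8.325 cab cm [ 0.16  4.19 15.2 ] rpy [-3.142  0.     0.145] F [-0.2  1.1  1.4] open -4.29743628591353e-05
finger lowest dark z [0.178 0.179 0.179 0.179 0.18  0.18  0.18  0.18  0.181 0.181 0.181 0.182]
x [-0.002  0.016] y [0.017 0.066]
lip top y 0.024 17
```

Request:
{"fn": "move_arm", "kwargs": {
  "translation": [
    [0,0.3,0],
    [0,0.3,0],
    [0,0.3,0]
  ],
  "twist": [
    [0,0,0],
    [0,0,0],
    [0,0,0]
  ]
}}

```text
time_s: 8.75
tcp_pos: [0.5428, -0.0336, 0.152]
tool_rot: [-3.137, 0.0, 0.146]
ft_force: [-6.3, 33.8, 4.7]
opening: -0.0
grip_force: 17.2
```

Request:
{"fn": "move_arm", "kwargs": {
  "translation": [
    [0,0.3,0],
    [0,0.3,0]
  ],
  "twist": [
    [0,0,0],
    [0,0,0]
  ]
}}

```text
time_s: 9.0
tcp_pos: [0.5429, -0.0343, 0.152]
tool_rot: [-3.126, 0.001, 0.149]
ft_force: [-15.6, 79.0, 10.6]
opening: 0.0002
grip_force: 40.2
```

```bash
python3 tip.py; python3 view.py pics/v3.png
```

```text
t 9.0 cab cm [ 0.15  3.43 15.2 ] rpy [-3.126e+00  1.000e-03  1.490e-01] F [-15.6  79.   10.6] open 0.0001793224765719078
finger lowest dark z [0.176 0.177 0.178 0.179 0.18  0.18  0.181 0.181 0.181 0.182 0.182 0.182]
x [-0.005  0.016] y [0.009 0.056]
lip top y 0.018 26
t 9.05 cab cm [ 0.15  3.45 15.2 ] rpy [-3.126e+00  1.000e-03  1.490e-01] F [-14.7  66.9   9.9] open -4.2601576186622856e-05
```

View pics/v3.png

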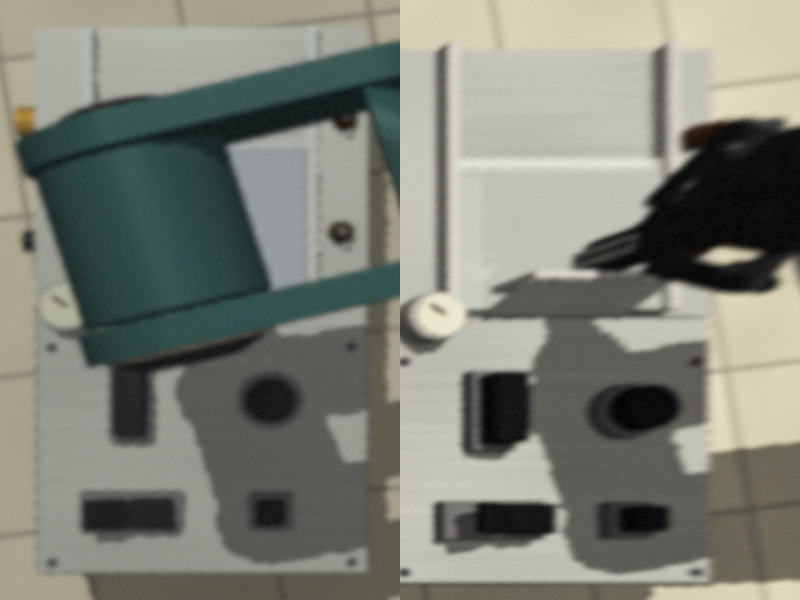

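The door is shut against its hard stop: the lip is at row ~273 against the chamber's end seam at 315, and the force jumped. Now back off, lift and go over the bar.

Request:
{"fn": "move_arm", "kwargs": {
  "translation": [
    [0,-1,0],
    [0,-0.6,0],
    [0,0,-2],
    [0,0,-3],
    [1.2,3.2,0],
    [1.2,3.2,0],
    [1.2,3.2,0],
    [1.2,3.2,0],
    [0,0,2],
    [0,0,1.5],
    [0,0,0.5],
    [0,0,0]
  ],
  "twist": [
    [0,0,0],
    [0,0,0],
    [0,0,0],
    [0,0,0],
    [0,0,0],
    [0,0,0],
    [0,0,0],
    [0,0,0],
    [0,0,0],
    [0,0,0],
    [0,0,0],
    [0,0,0]
  ]
}}

```text
time_s: 10.65
tcp_pos: [0.6074, -0.1449, 0.1621]
tool_rot: [-3.142, 0.0, 0.145]
ft_force: [-0.1, -0.4, -0.5]
opening: 0.0001
grip_force: 0.0
```

```bash
python3 tip.py
```

```text
t 10.65 cab cm [ 4.94 -8.44 16.21] rpy [-3.142  0.     0.145] F [-0.1 -0.4 -0.5] open 6.524000812698474e-05
finger lowest dark z [0.148 0.151 0.153 0.154 0.154 0.154 0.154 0.154 0.154 0.154 0.154 0.154]
x [0.045 0.069] y [-0.113 -0.06 ]
lip top y 0.0184 17
```

Aligned over the bar with the door still shut. Now I press slowly.

Request:
{"fn": "move_arm", "kwargs": {
  "translation": [
    [0,0,0.4],
    [0,0,0.3],
    [0,0,0.2],
    [0,0,0.2],
    [0,0,0.2],
    [0,0,0.2],
    [0,0,0.2]
  ],
  "twist": [
    [0,0,0],
    [0,0,0],
    [0,0,0],
    [0,0,0],
    [0,0,0],
    [0,0,0],
    [0,0,0]
  ]
}}

```text
time_s: 11.58
tcp_pos: [0.6078, -0.1454, 0.1456]
tool_rot: [3.141, -0.001, 0.145]
ft_force: [-7.4, 2.0, 17.7]
opening: -0.0
grip_force: 8.6
```

Request:
{"fn": "move_arm", "kwargs": {
  "translation": [
    [0,0,0.1],
    [0,0,0.1]
  ],
  "twist": [
    [0,0,0],
    [0,0,0]
  ]
}}

```text
time_s: 11.82
tcp_pos: [0.6079, -0.1455, 0.1455]
tool_rot: [3.141, -0.002, 0.145]
ft_force: [-12.3, 3.7, 27.7]
opening: 0.0001
grip_force: 13.9
```

Request:
{"fn": "move_arm", "kwargs": {
  "translation": [
    [0,0,-2],
    [0,0,-2],
    [0,3,0],
    [0,3,0],
    [1,3.4,0],
    [1.4,0,0],
    [0,0,0]
  ],
  "twist": [
    [0,0,0],
    [0,0,0],
    [0,0,0],
    [0,0,0],
    [0,0,0],
    [0,0,0],
    [0,0,0]
  ]
}}

```text
time_s: 12.7
tcp_pos: [0.6456, -0.2345, 0.1831]
tool_rot: [-3.141, 0.0, 0.145]
ft_force: [0.2, 0.5, 0.1]
opening: 0.0004
grip_force: 0.0
```

```bash
cat > keys.py <<'E'
from h import *
rep()
f=grab('scene'); P=cloud(f); c,s=np.cos(Q[2]),np.sin(Q[2]); L=(P[...,:2]-Q[:2])@np.array([[c,-s],[s,c]])
for n,x,y,a,b in (('bar',.05,-.085,.008,.022),('round',-.05,-.085,.01,.01),('square',-.05,-.18,.006,.006),('rock+',.074,-.18,.005,.008),('rock-',.026,-.18,.005,.008)):
    k=(abs(L[...,0]-x)<a)&(abs(L[...,1]-y)<b)&(P[...,2]<.19)&(P[...,2]>.14); z=P[k][:,2]
    print(n,len(z),(np.percentile(z,[10,50,90])*1000).round(1) if len(z) else '')
E
python3 keys.py; python3 view.py pics/v4.png
```

```text
t 12.7 cab cm [  7.42 -17.86  18.31] rpy [-3.141  0.     0.145] F [0.2 0.5 0.1] open 0.00041783772376400837
bar 144 [163.5 164.8 166.2]
round 58 [171.7 172.7 173.8]
square 0 
rock+ 68 [158.1 160.  180.8]
rock- 0 
t 12.75 cab cm [  7.38 -17.83  18.31] rpy [-3.141  0.     0.146] F [-0.1  0.2  0.1] open 0.00010293887509306847
```

View pics/v4.png

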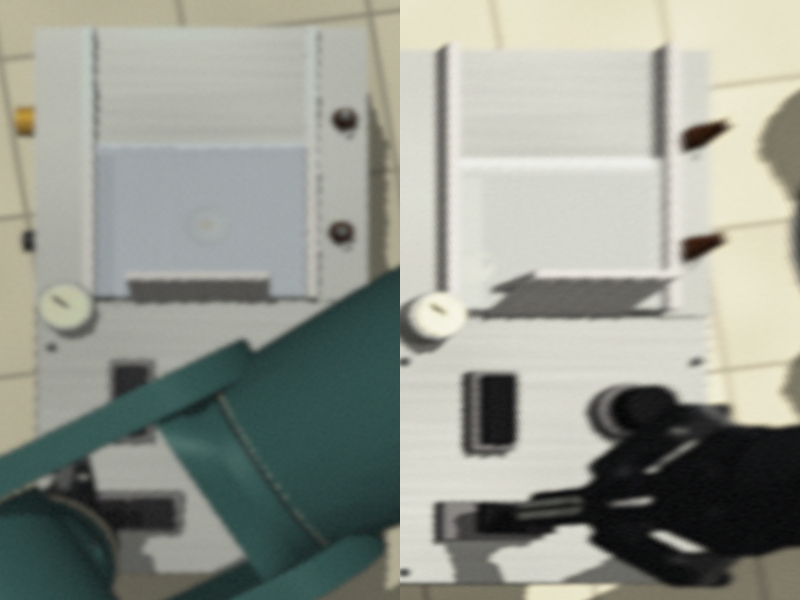

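The bar is fully down (top ≈ 0.166), the door is still shut, and both tips are in place. The fingertip is above the rocker's raised half, around (520,512) in the right half. Now press it.

Request:
{"fn": "move_arm", "kwargs": {
  "translation": [
    [0,0.15,1],
    [0,0,0.6],
    [0,0,0.3],
    [0,0,0.3],
    [0,0,0.3],
    [0,0,0.3],
    [0,0,0.2],
    [0,0,0.1],
    [0,0,0.1]
  ],
  "twist": [
    [0,0,0],
    [0,0,0],
    [0,0,0],
    [0,0,0],
    [0,0,0],
    [0,0,0],
    [0,0,0],
    [0,0,0],
    [0,0,0]
  ]
}}

```text
time_s: 13.98
tcp_pos: [0.6452, -0.2365, 0.1516]
tool_rot: [3.141, -0.0, 0.145]
ft_force: [-1.4, 0.3, 10.1]
opening: -0.0001
grip_force: 5.1
```

Request:
{"fn": "move_arm", "kwargs": {
  "translation": [
    [0,0,0.1],
    [0,0,0.1]
  ],
  "twist": [
    [0,0,0],
    [0,0,0]
  ]
}}

```text
time_s: 14.22
tcp_pos: [0.6454, -0.2366, 0.1513]
tool_rot: [3.141, -0.001, 0.145]
ft_force: [-8.1, 2.4, 22.4]
opening: 0.0002
grip_force: 11.3
```

Request:
{"fn": "move_arm", "kwargs": {
  "translation": [
    [0,0,-2],
    [0,0,-2.5],
    [-3.1,-2.4,0],
    [-3.1,-2.4,0],
    [-3.1,-2.4,0],
    [-3.1,-2.4,0],
    [0,0,0],
    [0,0,1.5],
    [0,0,1],
    [0,0,0]
  ],
  "twist": [
    [0,0,0],
    [0,0,0],
    [0,0,0],
    [0,0,0],
    [0,0,0],
    [0,0,0],
    [0,0,0],
    [0,0,0],
    [0,0,0],
    [0,0,0]
  ]
}}

```text
time_s: 15.48
tcp_pos: [0.5084, -0.1594, 0.1672]
tool_rot: [-3.14, 0.002, 0.145]
ft_force: [-0.0, -0.2, 0.3]
opening: -0.0
grip_force: 0.0
```

```bash
python3 keys.py; python3 view.py pics/v5.png
```

```text
t 15.475 cab cm [-5.07 -8.44 16.72] rpy [-3.14e+00  2.00e-03  1.45e-01] F [-0.  -0.2  0.3] open -1.4274316615183342e-05
bar 148 [163.3 164.6 166.1]
round 69 [171.4 172.8 174.5]
square 26 [171.9 172.9 173.9]
rock+ 40 [169.5 170.8 172. ]
rock- 40 [179.7 181.7 183.4]
t 15.525 cab cm [-5.04 -8.45 16.81] rpy [-3.141e+00  1.000e-03  1.450e-01] F [0.4 0.4 0. ] open -0.00017119495443071851
```

View pics/v5.png

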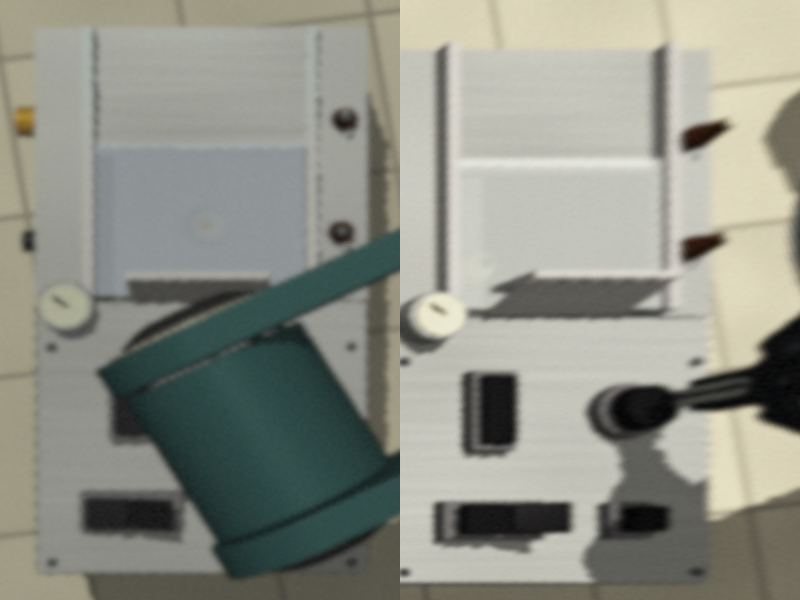

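The rocker is fully over (far half 0.171, near half 0.182), the square key is up, and the finger is over the round button. Now press and hold.

Request:
{"fn": "move_arm", "kwargs": {
  "translation": [
    [0,0,0.8],
    [0,0,0.4],
    [0,0,0.3],
    [0,0,0.3],
    [0,0,0.2],
    [0,0,0.2],
    [0,0,0.1],
    [0,0,0.1],
    [0,0,0]
  ],
  "twist": [
    [0,0,0],
    [0,0,0],
    [0,0,0],
    [0,0,0],
    [0,0,0],
    [0,0,0],
    [0,0,0],
    [0,0,0],
    [0,0,0]
  ]
}}

```text
time_s: 16.75
tcp_pos: [0.5087, -0.1594, 0.1456]
tool_rot: [3.141, -0.0, 0.145]
ft_force: [-5.0, 0.9, 7.9]
opening: 0.0
grip_force: 4.0
```

Request:
{"fn": "move_arm", "kwargs": {
  "translation": [
    [0,0,0.1],
    [0,0,0]
  ],
  "twist": [
    [0,0,0],
    [0,0,0]
  ]
}}

```text
time_s: 17.0
tcp_pos: [0.5087, -0.1594, 0.1454]
tool_rot: [3.141, -0.001, 0.145]
ft_force: [-7.4, 2.4, 15.0]
opening: -0.0001
grip_force: 7.5
```

```bash
python3 keys.py; python3 -c "
from h import *
print(robot.close_job())"
```

```text
t 17.0 cab cm [-5.04 -8.45 14.54] rpy [ 3.141e+00 -1.000e-03  1.450e-01] F [-7.4  2.4 15. ] open -9.945396820312072e-05
bar 145 [163.5 164.9 166.1]
round 49 [164.9 175.  186.3]
square 25 [171.9 173.3 174.2]
rock+ 42 [169.4 170.7 171.6]
rock- 36 [179.7 181.1 182.7]
the job is handed in; nothing more can be done
None
```

The job is handed in at 17.0 s: the door is fully shut, the lock bar is down and staying down, the rocker is fully over, and the round button is held down at its stop, with the square key still up and no contact seen with the tips or nozzle.

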